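# Press a jar's cap home and ease the press lever back up

### The arm

A 6-joint arm with a two-finger parallel gripper is mounted at the origin on the work surface. World frame = base frame: x ahead of the robot, y to its left, z up, the work surface at z = 0. Lengths are in m, angles in rad, forces in N, time in s.
With the tool pointing down it reaches from about 0.4 to 0.925 m from the base axis. Payload 12.5 kg.
Tool frame: the origin (TCP) lies midway between the tips of the shut fingers; the grasp point (between the pads) lies 19 mm behind it; x points along the fingers, y is the direction in which the jaws open and shut, and the axes are right-handed (so a half turn about x gives the same grasp; the last joint's range is limited). The gripper opens to 95 mm and grips with 3 to 60 N. Pads are 20 mm wide; open, the fingers measure 119 mm over their backs; the gripper's body (75 mm by 180 mm) begins 59 mm behind the grasp point.
Start: joints at [1.093, 0.491, 1.559, -0, 1.092, -0.106], TCP at [0.227, 0.582, 0.215] pointing down, gripper open.
Joint ranges: [-3.1, 3.1], [-0.84, 2.19], [0.05, 2.79], [-1.13, 4.28], [0.06, 2.93], [-2.69, 2.69]. Speed limits (rad/s): [2.22, 2.22, 2.79, 3.14, 3.14, 3.14].

### API

Orientations are given as a unit quaternion [w, x, y, z].
In Python, from cell import manip, cams gives the robot as it stands.
- The arm moves only by the shell command python3 -m inch 'ROWS' [FORCE]. ROWS is text: rows parted by semicolons, each of 7 numbers parted by spaces: the closure, from 0 (fully open) to 1 (shut), then the shift along the tool's x, y, z in m, then the turn, a rotation vector about the tool's x, y, z in rad. In form: jaw dx dy dz ax ay az; .... A call has 1 to 10 rows; each row is the pose to reach, as a shift and turn from the pose commanded when the call began, along the tool's axes at that moment; what a row does not reach only later rows make up. A row lasts 1/10 s, in which the tool goes at most 50 mm and 8.59 degrees, less where a joint would pass 70% of its speed; a pose out of reach is approached as far as the arm can. A call with a gripper value outside its range is refused whole. The fingers move at their own pace and stop on an object; FORCE is the grip in N (left out, the last holds). Time passes only in rows, so rows that repeat a pose let the fingers close. It gives the time, the measured TCP pose, the force and the opening at its end, in the units of the state.
- manip.get_obs(): the state, without advancing time (a new reading comes with each control period).
- cams.grab_frame(name): name is "side" or "top"; returns (picture, depth): 480x640x3 uint8, red, green, blue; 480x640 float32, m along the optical axis (not along the pixel's ray), 0 where there is no reading.
- cams.get_calibration(name): a dict with "vertical_fov" (degrees; the focal length in pixels is half the picture's height over the tangent of half this angle, whatever the lens; pixels are square), "cx", "cy" (the principal point, pixels), "extrinsics" (4x4, takes a point from camera to world coordinates). Camera axes: x right, y up, looking along -z (the intrinsics and any distortion apply to the point x, -y, -z); pixel columns grow to the right and rows downward; lengths in m; the calibration is good to about 2 mm. A picture is of the moment at which its call begins. get_calibration takes no time and is no camera call.
- manip.sign_off(): hands the job in, once; it reports no verdict.
Trained networks look in the newest picture that a camera, given by its name, has taken for a name from the list of things; names that differ only in an ending like _2 or _b are one class to them, and where a whole thing is asked for, a point or a joint stands for the part that bears it (a point fixed in the world has none). Each returns a list of dicts, best first, with "conf" (0 to 1); they miss things now and then, are a little off and sometimes report something else, mostly with a low value. They report only what shows in the picture. A call takes as long as a camera call. They do not tell look-alikes from the thing itself.
- cams.masks_of(camera, name): "pixels" (480x640 bool, what is visible of it) and "extent" ([left, top, right, bottom] in pixels, round what is visible of it).
- cams.landmark_of(camera, name): "centre" ([column, row] in pixels: a listed point, or the origin of a listed thing).
The state is a dict: "t": time; "joint_positions": joint angles; "joint_vel": joint speeds; "effort": joint torques, N m; "position": TCP position; "eef_rot": TCP orientation; "ft_force": force on the tool from outside, world axes, zero at the start; "moment": the same for the moment, N m; "width": finger opening in m.
Only numpy, scipy, OpenCV 4.12 (cv2) and the standard library are available. Lean on these libraries where they do the work, as an engineer would, in place of code of your own. Each camera call takes 0.05 s, during which the arm holds its last target. There are 200 camera calls.

### The job

The small jar sitting in the lever press still has its cap standing proud, and a tall tin in front of it is in the lever's way. Lift the tin out of the way, push the lever down by its black palm rest until you feel the cap bottom out, keep it firmly pressed for about a second without crushing the jar, then ease the lever slowly all the way back up instead of letting it snap. Finally put the tin back upright where it stood, square to the press, and leave the other things alone.

Things in the scene. Friction and masses are not known exactly. Their poses are not given: they have to be found in the camera images.
- press: Grey lever press, fixed to the table. Origin at table level on the axis of the jar nest; x points level from nest to hinge, so the lever reaches out along -x; z up. Base plate 235 x 150 x 14 mm (x -85 to +150). Nest floor at z = 18 mm, rim 28 mm. The lever's hinge line runs along y at x = 120 mm, z = 140 mm, between two cheeks with tops at z = 164 mm.
- press_arm: The sprung lever; it snaps up if let go. Origin: centre of its palm rest block. Axes parallel to the press's when fully up (rest), then pitching about y as it goes down, by 0.62 rad at most. Force at the palm rest: 3 N at the top, rising to 5; about 5 N more while the cap slides; then, cap home, about 1 N more per mm. Aim at 20 N in all: under 15 is not firm, over 28 risks crushing.
- palm_rest (a point): Centre of the top face of the black palm rest at the lever's free front end: 36 mm along the lever, 110 across, 22 thick, its centre 260 mm from the hinge line, this point 11 mm above it, square to the lever. Lever up: about 0.25 m high, sloping up to the front by 0.40 rad; level after 0.40 rad of travel. Can be pushed from above with closed fingers.
- jar: Small squat clear-plastic jar, 68 mm diameter, 54 mm tall without its cap, loose in the nest of the press. Origin at the centre of its underside.
- cap_top (a point): Top centre of the jar's yellow push-on cap (69 mm across, 15 thick): 70 mm above the jar's origin at the start, 64 mm when home (6 mm of stiff travel). It is pushed by a cushioned rubber foot on a screw under the lever, 120 mm from the hinge line; how far the screw is turned out varies by 12 mm and is not measured, so where the cap bottoms out (0.33 to 0.50 rad down) must be felt.
- tin: Tall metal tin, 130 (x) by 60 (y) by 175 mm, 0.3 to 0.55 kg, on the table before the press, x about along the press's x. Origin: centre of underside. Its rear 5 to 20 mm are beneath the raised palm rest (about 45 mm free above), so draw it 60 mm to the front before lifting it high. Grip across the 60 mm from above, near its front end.
- mat: Cork mat, 180 (x) by 120 (y) by 4 mm, fixed, left or right of the press, free: a clear place to set the tin down meanwhile. Origin at the centre of its underside.
- tray: Bystander: shallow wooden tray, 170 x 110 x 25 mm, on the side opposite the mat. Origin at the centre of its underside.
- jar_a: Bystander: full jar, 72 mm diameter, 130 mm tall, left of the press (its +y side). Origin at the centre of its underside.
- jar_b: Bystander: full jar, 72 mm diameter, 130 mm tall, right of the press (its -y side). Origin at the centre of its underside.
- jar_c: Bystander: small amber jar, 64 mm diameter, 65 mm tall, left of the press near its front. Origin at the centre of its underside.
- mortar: Bystander: stone mortar, 108 mm diameter, 70 mm tall. Origin at the centre of its underside.
- caps: Bystander: stack of three spare caps, 68 mm diameter, 47 mm tall. Origin at the centre of its underside.
Things that resemble listed ones, but are neither listed nor needed, are in the scene too. Leave any blue or purple look-alike of the tin alone. Leave any purple look-alike of the jar alone.

How it is judged:
By the outcome, as a careful person would: the job done as asked, in the order asked, and still so for the second after the job is handed in, with the robot touching nothing.
It also fails if it takes over 72 s, if anything falls off the work surface, if the arm or the gripper's body presses on something with over 40 N, if the wrist force passes 120 N, or if a joint passes its speed limit or range.

## Working session

There is one attempt and no reset: what is moved stays moved. The work goes in short steps, Python scripts to look and compute and a shell command to move; the robot and the scene stay as the last step left them, time stands still between calls to the robot, and variables do not carry over. Pictures are saved under pics/ and viewed, about 8 in all and at most 12, crops included, and the job is handed in when it is done.

```bash
ls; mkdir -p pics
cat > h.py <<'E'
import numpy as np, cv2
from cell import manip, cams
from scipy.spatial.transform import Rotation as R
def K(n):
    c=cams.get_calibration(n); f=240/np.tan(np.radians(c["vertical_fov"])/2); return c,f
def pts(n,depth,uv):
    c,f=K(n); uv=np.atleast_2d(np.asarray(uv,int)); d=depth[uv[:,1],uv[:,0]]
    ok=d>0; uv=uv[ok]; d=d[ok]
    P=np.c_[(uv[:,0]-c["cx"])/f*d,-(uv[:,1]-c["cy"])/f*d,-d,np.ones(len(d))]
    return (P@np.array(c["extrinsics"]).T)[:,:3]
def cloud(n,depth):
    v,u=np.mgrid[0:480,0:640]; 
    c,f=K(n); d=depth
    P=np.stack([(u-c["cx"])/f*d,-(v-c["cy"])/f*d,-d,np.ones_like(d)],-1)
    return (P@np.array(c["extrinsics"]).T)[...,:3]
E
python3 - <<'E'
from h import *
np.set_printoptions(precision=3,suppress=True)
for n in("side","top"):
    im,d=cams.grab_frame(n); cv2.imwrite(f"pics/{n}0.png",im[...,::-1]); np.savez(f"{n}0.npz",im=im,d=d)
    print(n,cams.get_calibration(n))
    C=cloud(n,d)
    for k in("tin","press","palm_rest","mat","tray","jar"):
        for m in cams.masks_of(n,k)[:4]:
            P=C[m["pixels"]&(d>0)]
            print(n,k,round(m["conf"],2),m["extent"],np.percentile(P,[2,50,98],axis=0).round(3).tolist() if len(P) else None)
print(manip.get_obs())
E
```

```text
pics
side {'vertical_fov': 52.62870668948981, 'cx': 324.09526550678595, 'cy': 245.06591865330162, 'extrinsics': array([[-0.999,  0.018, -0.036,  0.558],
       [-0.04 , -0.587,  0.808,  0.896],
       [-0.007,  0.809,  0.588,  0.834],
       [ 0.   ,  0.   ,  0.   ,  1.   ]])}
side tin 0.79 [193.2, 309.4, 253.7, 417.3] [[0.749, 0.212, 0.012], [0.774, 0.308, 0.138], [0.816, 0.333, 0.176]]
side tin 0.66 [373.9, 206.6, 432.0, 277.4] [[0.337, -0.18, 0.007], [0.403, -0.132, 0.118], [0.469, -0.102, 0.176]]
side press 0.88 [218.7, 203.0, 335.9, 306.5] [[0.585, -0.143, 0.008], [0.744, -0.064, 0.079], [0.861, 0.016, 0.254]]
side palm_rest 0.75 [229.1, 201.7, 338.2, 246.0] [[0.577, -0.103, 0.147], [0.672, -0.052, 0.213], [0.824, 0.02, 0.256]]
side palm_rest 0.51 [340.8, 403.0, 442.2, 467.5] [[0.38, 0.298, 0.0], [0.466, 0.361, 0.003], [0.551, 0.416, 0.006]]
side mat 0.73 [341.2, 405.5, 441.7, 467.6] [[0.38, 0.3, -0.0], [0.466, 0.361, 0.003], [0.551, 0.416, 0.006]]
side mat 0.43 [233.3, 276.9, 271.1, 334.3] [[0.729, 0.051, 0.005], [0.756, 0.1, 0.096], [0.794, 0.113, 0.131]]
side tray 0.62 [277.3
[... 2148 characters left out ...]
 -0.078, 0.087], [0.735, -0.037, 0.095]]
top jar 0.62 [275.6, 197.5, 304.9, 226.2] [[0.64, 0.048, 0.0], [0.666, 0.076, 0.064], [0.7, 0.105, 0.072]]
top jar 0.59 [277.3, 151.7, 304.5, 188.5] [[0.728, 0.041, 0.006], [0.75, 0.073, 0.128], [0.791, 0.106, 0.136]]
{'t': 0.7, 'joint_positions': array([ 1.093,  0.491,  1.559,  0.   ,  1.092, -0.106]), 'joint_vel': array([-0.001, -0.001,  0.   ,  0.001,  0.   , -0.002]), 'effort': array([  0.002, -61.235, -25.84 ,   0.069,   0.045,  -0.   ]), 'position': array([0.227, 0.582, 0.215]), 'eef_rot': array([ 0.695,  0.131,  0.695, -0.131]), 'ft_force': array([-0.424,  0.694,  1.134]), 'moment': array([-0.011, -0.008, -0.037]), 'width': 0.09502278349280614}
```

Run:
```python
import cv2
a=cv2.imread("pics/top0.png"); cv2.imwrite("pics/top0c.png",cv2.resize(a[100:380,140:500],None,fx=2.1,fy=2.1))
```

```text
(no output)
```

View pics/side0.png

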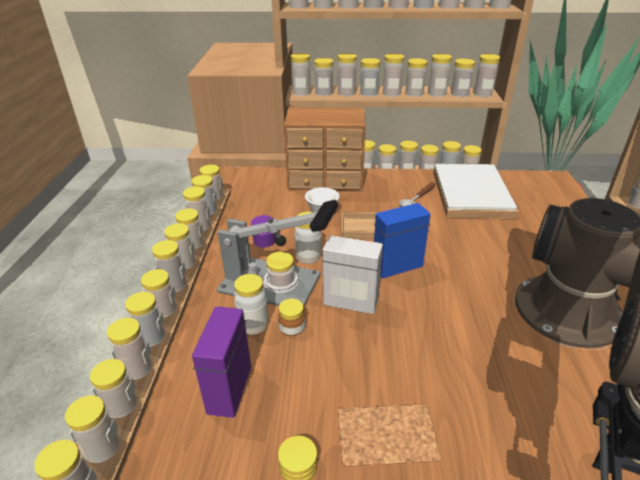

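View pics/top0c.png

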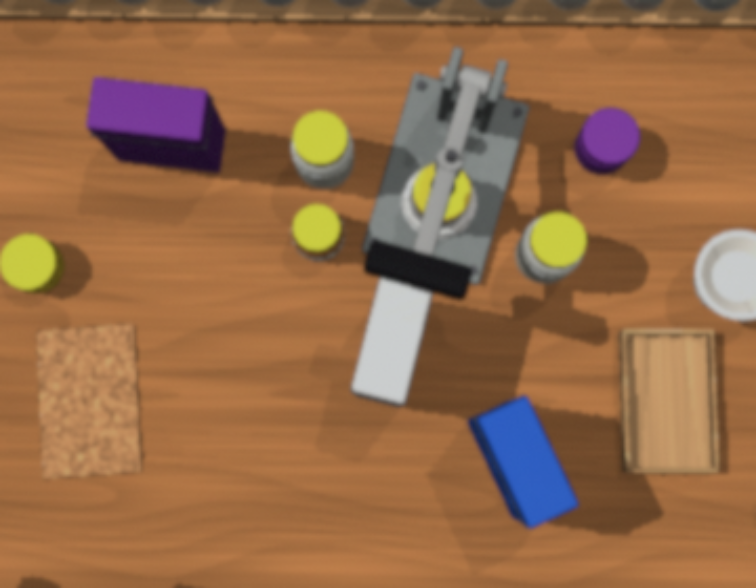

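Viewed 2. The side picture shows tin candidates at (352,275) white/grey, (402,240) blue and (222,360) purple. In the top picture they are at (327,263), (389,320) and (216,160). The white one stands before the press under the black palm rest and is the tin; the other two are look-alikes. The cork mat is at (389,434) in the side picture and clear. Next I'll fit the poses.

Run:
```python
from h import *
np.set_printoptions(precision=4,suppress=True)
T={n:np.load(n+"0.npz") for n in("side","top")}
C={n:cloud(n,T[n]["d"]) for n in T}
def rect(P,l):
    r=cv2.minAreaRect((P[:,:2]*1000).astype(np.float32)); print(l,len(P),"c",np.array(r[0]).round(1),"s",np.array(r[1]).round(1),"ang",round(r[2],2),"z",np.median(P[:,2]).round(4))
    return r
for n in T:
    c=C[n]; im=T[n]["im"].astype(int); ok=T[n]["d"]>0
    x,y,z=c[...,0],c[...,1],c[...,2]
    # tin top: bright grey
    m=ok&(abs(z-.175)<.012)&(x>.44)&(x<.62)&(y>-.08)&(y<.06)&(im.min(-1)>90)&(np.ptp(im,axis=-1)<40)
    m=cv2.morphologyEx(m.astype(np.uint8),cv2.MORPH_OPEN,np.ones((2,2)))>0
    rect(c[m],n+" tin top")
    m=ok&(im.max(-1)<60)&(z>.2)&(x>.5)&(x<.68)&(abs(y+.04)<.12)
    m=cv2.morphologyEx(m.astype(np.uint8),cv2.MORPH_OPEN,np.ones((2,2)))>0
    P=c[m]; rect(P,n+" palm")
    m2=P[:,2]; q=P-P.mean(0); w,v=np.linalg.eigh(q.T@q); print(" palm mean",P.mean(0),"axes",v.T, "z range",np.percentile(m2,[2,98]))
    m=ok&(abs(z-.014)<.005)&(x>.58)&(x<.9)&(y>-.18)&(y<.05)&(np.ptp(im,axis=-1)<25)
    m=cv2.morphologyEx(m.astype(np.uint8),cv2.MORPH_OPEN,np.ones((3,3)))>0
    rect(c[m],n+" base")
    # lever grey above 0.15
    m=ok&(z>.17)&(x>.60)&(x<.9)&(y>-.18)&(y<.03)&(np.ptp(im,axis=-1)<25)&(im.max(-1)>70)
    P=c[m]; q=P-P.mean(0); w,v=np.linalg.eigh(q.T@q); print(" lever",len(P),P.mean(0),v[:,2])
    # yellow cap
    m=ok&(im[...,0]>150)&(im[...,2]<110)&(im[...,1]>130)&(z>.06)&(z<.11)&(x>.66)&(x<.76)&(y>-.12)&(y<-.02); P=c[m]
    if len(P): print(" cap",len(P),P.mean(0),np.ptp(P,axis=0))
    # mat
    m=cams.masks_of(n,"mat")
    if m: rect(c[m[0]["pixels"]&ok],n+" mat")
    for k in("palm_rest","tin","cap_top","press"):
        for l in cams.landmark_of(n,k)[:3]: print(" lm",k,l)
```

```text
side tin top 1039 c [571.4 385.2] s [1012.5  133.8] ang 83.99 z 0.1735
side palm 438 c [593.2 230. ] s [  56.5 1332.2] ang 0.6 z 0.2502
 palm mean [ 0.5969 -0.0167  0.2494] axes [[ 0.8117 -0.291   0.5064]
 [ 0.5824  0.3393 -0.7387]
 [ 0.0431  0.8945  0.4449]] z range [0.2337 0.2568]
side base 1239 c [744.7 -73.5] s [154.7 235.4] ang 73.54 z 0.0133
 lever 604 [ 0.695  -0.0527  0.2047] [-0.8867  0.2728  0.3734]
 cap 425 [ 0.7132 -0.0595  0.0857] [0.0674 0.0688 0.0184]
side mat 5343 c [465.  355.7] s [182.  122.2] ang 4.88 z 0.0031
 lm palm_rest {'centre': [321.3, 212.4], 'conf': 0.97}
 lm palm_rest {'centre': [283.4, 282.1], 'conf': 0.26}
 lm tin {'centre': [227.5, 390.1], 'conf': 0.88}
 lm tin {'centre': [348.8, 302.6], 'conf': 0.84}
 lm cap_top {'centre': [279.3, 257.8], 'conf': 0.6}
 lm cap_top {'centre': [259.9, 223.2], 'conf': 0.6}
 lm press {'centre': [279.7, 286.5], 'conf': 0.82}
 lm press {'centre': [389.5, 432.4], 'conf': 0.19}
top tin top 1443 c [516.3 -12.1] s [ 62.3 182.1] ang 76.55 z 0.1758
top palm 750 c [549.9  -8.8] s [108.2 223.7] ang 58.73 z 0.2532
 palm mean [ 0.5954 -0.0376  0.2553] axes [[ 0.953  -0.2678  0.1415]
 [ 0.2721  0.9622 -0.0112]
 [-0.1332  0.0492  0.9899]] z range [0.2441 0.2609]
top base 1679 c [744.7 -77.2] s [147.8 232.5] ang 74.42 z 0.0145
 lever 691 [ 0.6971 -0.0638  0.2092] [-0.8903  0.2499  0.3807]
 cap 300 [ 0.7113 -0.0692  0.0881] [0.0622 0.0664 0.0179]
top mat 3286 c [465.3 353.6] s [180.6 122. ] ang 5.85 z 0.0048
 lm palm_rest {'centre': [335.2, 225.3], 'conf': 0.56}
 lm palm_rest {'centre': [289.0, 213.8], 'conf': 0.44}
 lm tin {'centre': [385.9, 316.8], 'conf': 0.89}
 lm tin {'centre': [326.3, 265.5], 'conf': 0.86}
 lm tin {'centre': [221.9, 169.4], 'conf': 0.84}
 lm cap_top {'centre': [431.1, 165.9], 'conf': 0.93}
 lm cap_top {'centre': [350.3, 189.9], 'conf': 0.88}
 lm press {'centre': [348.5, 197.1], 'conf': 0.82}
```

Run:
```python
from h import *
np.set_printoptions(precision=1,suppress=True)
for n in("side","top"):
    t=np.load(n+"0.npz"); im=t["im"].astype(int); c=cloud(n,t["d"]); x,y,z=np.moveaxis(c,-1,0)
    m=(t["d"]>0)&(abs(z-.175)<.009)&(x>.43)&(x<.66)&(y>-.1)&(y<.07)&(im.min(-1)>80)&(np.ptp(im,axis=-1)<35)
    k,lab,st,_=cv2.connectedComponentsWithStats(m.astype(np.uint8),connectivity=4)
    for i in np.argsort(-st[1:,4])[:2]+1:
        P=c[lab==i]*1000; r=cv2.minAreaRect(P[:,:2].astype(np.float32))
        print(n,st[i],r,P[:,2].mean()); print(cv2.boxPoints(r)); print(cams and np.percentile(P,[1,99],axis=0))
    # front face (side cam) strip at z 30..150
    m2=(t["d"]>0)&(z>.03)&(z<.155)&(x>.44)&(x<.62)&(y>-.05)&(y<.06)&(im.min(-1)>80)&(np.ptp(im,axis=-1)<50)
    P=c[m2]*1000; print(len(P)); 
    if n=="side":
        f=np.polyfit(P[:,0],P[:,1],1); res=P[:,1]-np.polyval(f,P[:,0]); g=abs(res)<5; f=np.polyfit(P[g,0],P[g,1],1); print("face slope deg",np.degrees(np.arctan(f[0])),f,np.percentile(P[g],[1,99],axis=0),g.sum())
```

```text
side [323 236  60  26 987] ((532.2103271484375, -7.433631896972656), (62.883941650390625, 129.34352111816406), 76.34688568115234) 173.3287682765003
[[461.9 -22.7]
 [587.6 -53.3]
 [602.5   7.9]
 [476.8  38.4]]
[[467.5 -45.1 166.5]
 [596.4  32.6 176.9]]
2255
face slope deg -13.204458849836447 [ -0.2 145.6] [[475.9   3.1  31.3]
 [599.9  34.4 153.7]] 2152
top [ 307  233   39   59 1440] ((529.6541748046875, -10.933601379394531), (59.84433364868164, 125.47691345214844), 76.45077514648438) 175.80706600738944
[[461.7 -25.3]
 [583.6 -54.7]
 [597.7   3.5]
 [475.7  32.9]]
[[467.6 -48.7 168.9]
 [591.6  27.2 182. ]]
30
```

```bash
cat >> h.py <<'E'
YAW=np.radians
def des(yawdeg,flip=1):
    a=np.radians(yawdeg); x=np.array([0,0,-1.]); y=flip*np.array([-np.sin(a),np.cos(a),0]); return R.from_matrix(np.c_[x,y,np.cross(x,y)])
def go(pos,yawdeg,base=None):
    o=manip.get_obs(); q=o["eef_rot"]; R0=R.from_quat([q[1],q[2],q[3],q[0]]); p0=o["position"]
    best=min([des(yawdeg,f) for f in(1,-1)],key=lambda r:(R0.inv()*r).magnitude())
    print("t",round(o["t"],2),"p",p0.round(4),"F",o["ft_force"].round(1),"w",round(o["width"],4),"tool axes rows x,y,z:",R0.as_matrix().T.round(3).tolist())
    print("shift",R0.inv().apply(np.array(pos)-p0).round(4),"rot",(R0.inv()*best).as_rotvec().round(4))
E
python3 - <<'E'
from h import *
go([.503,-.002,.26],-13.5)
E
```

```text
t 1.2 p [0.227  0.5823 0.2147] F [-0.1  0.4 -0.7] w 0.0955 tool axes rows x,y,z: [[0.0, 0.0, -1.0], [0.363, 0.932, 0.0], [0.932, -0.363, 0.0]]
shift [-0.0454 -0.4441  0.4694] rot [-1.362e-01  0.000e+00 -1.000e-04]
```

Run:
```python
import cv2
a=cv2.imread("pics/side0.png"); cv2.imwrite("pics/crop1.png",cv2.resize(a[190:340,210:440],None,fx=3.4,fy=3.4,interpolation=cv2.INTER_CUBIC))
```

```text
(no output)
```

View pics/crop1.png

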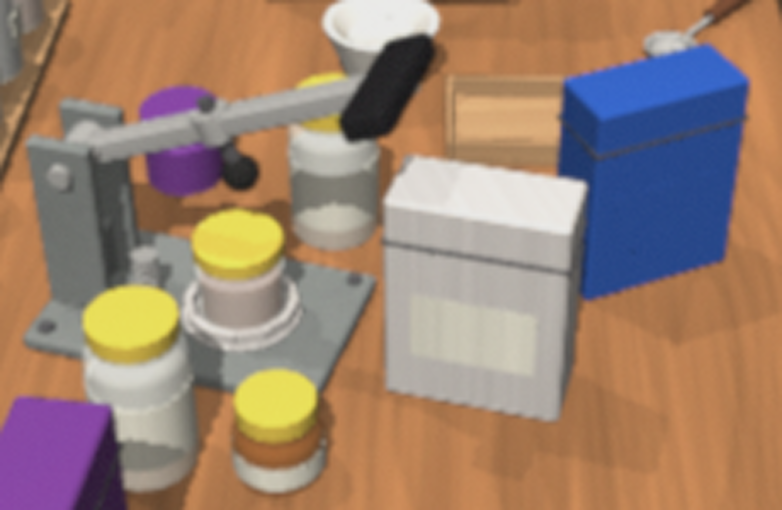

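The crop (picture 3) confirms it: the white tin's rear edge is just under the black palm rest, at crop (400,170), and the blue one stands apart. Moving in.

```bash
python3 -m inch '0 -0.045 -0.444 0.469 -0.136 0 0;0 -0.045 -0.444 0.469 -0.136 0 0;0 -0.045 -0.444 0.469 -0.136 0 0;0 -0.045 -0.444 0.469 -0.136 0 0;0 -0.045 -0.444 0.469 -0.136 0 0;0 -0.045 -0.444 0.469 -0.136 0 0;0 -0.045 -0.444 0.469 -0.136 0 0;0 -0.045 -0.444 0.469 -0.136 0 0;0 -0.045 -0.444 0.469 -0.136 0 0;0 -0.045 -0.444 0.469 -0.136 0 0' 40
python3 -c "
from h import *
go([.503,-.002,.26],-13.5)"
```

```text
t: 2.2
position: [0.4405, 0.1293, 0.2499]
eef_rot: [0.702, 0.083, 0.702, -0.083]
ft_force: [0.6, 0.1, -0.5]
width: 0.095
t 2.2 p [0.4405 0.1293 0.2499] F [ 0.6  0.1 -0.5] w 0.095 tool axes rows x,y,z: [[0.001, 0.0, -1.0], [0.234, 0.972, 0.0], [0.972, -0.234, 0.001]]
shift [-0.0101 -0.1131  0.0915] rot [-0.0002  0.0007 -0.0004]
```

```bash
python3 -m inch '0 -0.01 -0.113 0.0915 0 0 0;0 -0.01 -0.113 0.0915 0 0 0;0 -0.01 -0.113 0.0915 0 0 0;0 -0.01 -0.113 0.0915 0 0 0;0 0.02 -0.113 0.0915 0 0 0;0 0.05 -0.113 0.0915 0 0 0;0 0.08 -0.113 0.0915 0 0 0;0 0.105 -0.113 0.0915 0 0 0;0 0.124 -0.113 0.0915 0 0 0;0 0.124 -0.113 0.0915 0 0 0'
python3 -m inch '0.3 0 0 0 0 0 0;0.6 0 0 0 0 0 0;0.6 0 0 0 0 0 0;0.6 0 0 0 0 0 0;0.6 0 0 0 0 0 0' 40
python3 -c "
from h import *
go([.503,-.002,.126],-13.5)"
```

```text
t: 3.2
position: [0.5013, 0.0006, 0.1236]
eef_rot: [0.701, 0.083, 0.704, -0.083]
ft_force: [0.2, -0.1, 0.2]
width: 0.0952
t: 3.7
position: [0.5027, -0.0001, 0.1259]
eef_rot: [0.703, 0.083, 0.702, -0.083]
ft_force: [0.1, -2.7, -2.6]
width: 0.0609
t 3.7 p [ 5.027e-01 -1.000e-04  1.259e-01] F [ 0.1 -2.7 -2.6] w 0.0609 tool axes rows x,y,z: [[0.001, -0.0, -1.0], [0.234, 0.972, -0.0], [0.972, -0.234, 0.001]]
shift [-0.0001 -0.0018  0.0008] rot [-0.0001  0.0009  0.    ]
```

```bash
python3 -m inch '0.6 -0.005 0 0 0 0 0;0.6 -0.01 0 0 0 0 0;0.6 -0.01 0 -0.015 0 0 0;0.6 -0.01 0 -0.035 0 0 0;0.6 -0.01 0 -0.055 0 0 0;0.6 -0.01 0 -0.075 0 0 0;0.6 -0.025 0 -0.08 0 0 0;0.6 -0.04 0.01 -0.085 0 0 0;0.6 -0.05 0.03 -0.09 0 0 0;0.6 -0.05 0.06 -0.1 0 0 0' 45
python3 -c "
from h import *
go([.435,.361,.176],-13.5)"
```

```text
t: 4.7
position: [0.42, 0.0818, 0.1769]
eef_rot: [0.703, 0.084, 0.701, -0.084]
ft_force: [0.5, 0.3, -4.7]
width: 0.06
t 4.7 p [0.42   0.0818 0.1769] F [ 0.5  0.3 -4.7] w 0.06 tool axes rows x,y,z: [[0.003, 0.0, -1.0], [0.235, 0.972, 0.001], [0.972, -0.235, 0.003]]
shift [ 0.001   0.2749 -0.0512] rot [-0.0021  0.0027 -0.0007]
```

```bash
python3 -m inch '0.6 0 0.035 -0.007 0 0 0;0.6 0 0.075 -0.014 0 0 0;0.6 0 0.12 -0.022 0 0 0;0.6 0 0.165 -0.03 0 0 0;0.6 0 0.21 -0.04 0 0 0;0.6 0 0.245 -0.047 0 0 0;0.6 0 0.265 -0.05 0 0 0;0.6 0 0.275 -0.051 0 0 0;0.6 0.01 0.275 -0.051 0 0 0;0.6 0.02 0.275 -0.051 0 0 0'
python3 -m inch '0.6 0.01 0 0 0 0 0;0.6 0.016 0 0 0 0 0;0.6 0.02 0 0 0 0 0;0.6 0.023 0 0 0 0 0;0.6 0.026 0 0 0 0 0;0.6 0.026 0 0 0 0 0'
python3 -c "
from h import *
go([.435,.361,.130],-13.5)"
```

```text
t: 5.7
position: [0.4337, 0.36, 0.1546]
eef_rot: [0.702, 0.083, 0.702, -0.083]
ft_force: [-1.3, 0.1, -4.8]
width: 0.0598
t: 6.3
position: [0.4339, 0.3611, 0.1301]
eef_rot: [0.702, 0.083, 0.702, -0.083]
ft_force: [-3.6, -1.2, 2.3]
width: 0.0598
t 6.3 p [0.4339 0.3611 0.1301] F [-3.6 -1.2  2.3] w 0.0598 tool axes rows x,y,z: [[0.001, 0.0, -1.0], [0.234, 0.972, 0.001], [0.972, -0.234, 0.0]]
shift [0.0001 0.0002 0.0011] rot [-0.0002  0.0004 -0.0005]
```

```bash
python3 -m inch '0.3 0 0 0 0 0 0;0.1 0 0 0 0 0 0;0.1 0 0 0 0 0 0;0.1 0 0 0 0 0 0;0.1 -0.03 0 0 0 0 0;0.1 -0.07 0 0 0 0 0;0.1 -0.12 0 0 0 0 0;0.2 -0.17 -0.02 0.02 0.044 0 0;0.6 -0.18 -0.06 0.05 0.044 0 0;1 -0.18 -0.1 0.08 0.044 0 0' 30
python3 - <<'E'
from h import *
go([.603,-.035,.30],-16)
im,d=cams.grab_frame("side"); cv2.imwrite("pics/side1.png",im[...,::-1])
E
```

```text
t: 7.3
position: [0.4869, 0.2499, 0.3119]
eef_rot: [0.702, 0.099, 0.699, -0.097]
ft_force: [0.3, -0.4, -0.4]
width: 0.0668
t 7.3 p [0.4869 0.2499 0.3119] F [ 0.3 -0.4 -0.4] w 0.0668 tool axes rows x,y,z: [[0.005, 0.002, -1.0], [0.274, 0.962, 0.003], [0.962, -0.274, 0.004]]
shift [ 0.012  -0.2422  0.1898] rot [ 0.0015  0.004  -0.003 ]
```

View pics/side1.png

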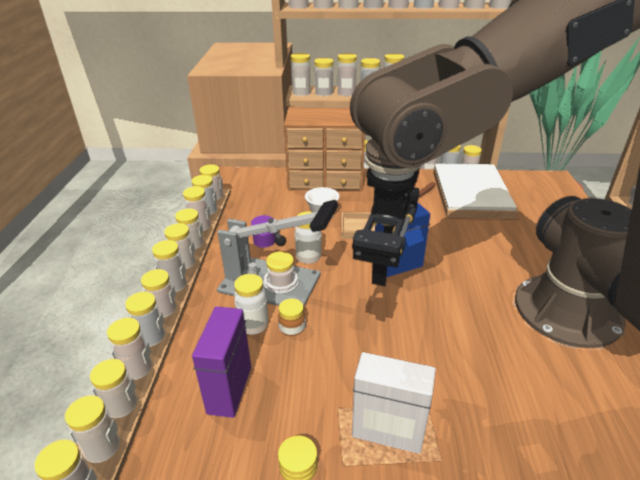

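Picture 4 shows the tin upright on the mat at (393,402), with the lever up and everything else untouched. Next is to get above the palm rest.

```bash
python3 -m inch '1 0 -0.03 0.024 0 0 0;1 0 -0.06 0.048 0 0 0;1 0 -0.1 0.08 0 0 0;1 0.005 -0.14 0.11 0 0 0;1 0.012 -0.18 0.14 0 0 0;1 0.012 -0.215 0.168 0 0 0;1 0.012 -0.235 0.184 0 0 0;1 0.012 -0.242 0.19 0 0 0;1 0.012 -0.242 0.19 0 0 0;1 0.025 -0.242 0.19 0 0 0' 30
python3 -c "
from h import *
go([.603,-.035,.26],-16)"
```

```text
t: 8.35
position: [0.602, -0.0337, 0.2851]
eef_rot: [0.701, 0.099, 0.699, -0.098]
ft_force: [0.3, 0.8, -0.4]
width: 0.0006
t 8.35 p [ 0.602  -0.0337  0.2851] F [ 0.3  0.8 -0.4] w 0.0006 tool axes rows x,y,z: [[0.003, -0.0, -1.0], [0.276, 0.961, 0.001], [0.961, -0.276, 0.003]]
shift [ 0.0251 -0.001   0.0012] rot [-0.      0.0026 -0.0007]
```

```bash
python3 -m inch '1 0.012 0 0 0 0 0;1 0.024 0 0 0 0 0;1 0.032 0 -0.001 0 0 0;1 0.042 0 -0.004 0 0 0;1 0.054 0 -0.0085 0 0 0;1 0.066 0 -0.0125 0 0 0;1 0.078 0 -0.016 0 0 0;1 0.088 0 -0.019 0 0 0;1 0.095 0 -0.02 0 0 0;1 0.095 0 -0.02 0 0 0'
python3 -c "
from h import *
go([.603,-.035,.19],-16)"
```

```text
t: 9.35
position: [0.5823, -0.0289, 0.1884]
eef_rot: [0.7, 0.099, 0.701, -0.099]
ft_force: [-0.2, 0.8, 2.9]
width: 0.0005
t 9.35 p [ 0.5823 -0.0289  0.1884] F [-0.2  0.8  2.9] w 0.0005 tool axes rows x,y,z: [[-0.001, 0.0, -1.0], [0.276, 0.961, 0.0], [0.961, -0.276, -0.001]]
shift [-0.0016 -0.0001  0.0216] rot [-0.0005 -0.0011 -0.0001]
```

```bash
for i in 1; do
python3 -m inch '1 0.004 0 -0.001 0 0 0;1 0.006 0 -0.001 0 0 0;1 0.006 0 -0.001 0 0 0'
python3 -m inch '1 0.004 0 -0.001 0 0 0;1 0.006 0 -0.001 0 0 0;1 0.006 0 -0.001 0 0 0'
python3 -m inch '1 0.003 0 0 0 0 0;1 0.004 0 -0.001 0 0 0;1 0.004 0 -0.001 0 0 0'
python3 -m inch '1 0.003 0 0 0 0 0;1 0.004 0 0 0 0 0;1 0.004 0 0 0 0 0'
done | grep -E "^t|pos|ft"
```

```text
t: 9.65
position: [0.5815, -0.0287, 0.1831]
ft_force: [-1.0, 0.8, 4.1]
t: 9.95
position: [0.5806, -0.0285, 0.1769]
ft_force: [-0.8, 2.0, 3.1]
t: 10.25
position: [0.5801, -0.0284, 0.1732]
ft_force: [1.2, 0.8, 3.9]
t: 10.55
position: [0.5797, -0.0283, 0.169]
ft_force: [0.8, 0.1, 4.2]
```

```bash
( python3 -m inch '1 0.003 0 0 0 0 0;1 0.004 0 0 0 0 0;1 0.004 0 0 0 0 0'
python3 -m inch '1 0.003 0 0 0 0 0;1 0.004 0 0 0 0 0;1 0.004 0 0 0 0 0'
python3 -m inch '1 0.003 0 0 0 0 0;1 0.004 0 0 0 0 0;1 0.004 0 0 0 0 0' ) | grep -E "^t|pos|ft"
```

```text
t: 10.85
position: [0.5794, -0.0282, 0.1649]
ft_force: [-1.4, -0.4, 3.6]
t: 11.15
position: [0.5793, -0.0282, 0.161]
ft_force: [-3.1, 0.8, 6.0]
t: 11.45
position: [0.5792, -0.0281, 0.1573]
ft_force: [-4.9, 0.5, 9.7]
```

```bash
( python3 -m inch '1 0.003 0 0 0 0 0;1 0.004 0 0 0 0 0;1 0.004 0 0 0 0 0'
python3 -m inch '1 0.003 0 0 0 0 0;1 0.004 0 0 0 0 0;1 0.004 0 0 0 0 0' ) | grep -E "^t|pos|ft"
```

```text
t: 11.75
position: [0.579, -0.0281, 0.1533]
ft_force: [-5.8, 0.8, 10.1]
t: 12.05
position: [0.5789, -0.0281, 0.1493]
ft_force: [-5.9, 1.9, 10.0]
```

```bash
( python3 -m inch '1 0.003 0 -0.001 0 0 0;1 0.004 0 -0.001 0 0 0;1 0.004 0 -0.001 0 0 0'
python3 -m inch '1 0.002 0 0 0 0 0;1 0.003 0 0 0 0 0;1 0.003 0 0 0 0 0' 
python3 -m inch '1 0.002 0 0 0 0 0;1 0.003 0 0 0 0 0;1 0.003 0 0 0 0 0' ) | grep -E "^t|pos|ft"
```

```text
t: 12.35
position: [0.5788, -0.028, 0.1456]
ft_force: [-4.1, -0.1, 9.9]
t: 12.65
position: [0.5788, -0.028, 0.1428]
ft_force: [-4.4, 0.2, 13.4]
t: 12.95
position: [0.5788, -0.028, 0.1401]
ft_force: [-5.9, 0.6, 15.8]
```

```bash
( python3 -m inch '1 0.002 0 0 0 0 0;1 0.004 0 0 0 0 0;1 0.004 0 0 0 0 0;1 0.004 0 0 0 0 0'; python3 -m inch '1 0 0 0 0 0 0;1 0 0 0 0 0 0' ) | grep -E "^t|pos|ft"
```

```text
t: 13.35
position: [0.5788, -0.028, 0.1366]
ft_force: [-7.2, 0.7, 19.9]
t: 13.55
position: [0.5788, -0.028, 0.1367]
ft_force: [-7.4, 0.8, 20.3]
```

```bash
( python3 -m inch '1 0 0 0 0 0 0;1 0 0 0 0 0 0;1 0 0 0 0 0 0;1 0 0 0 0 0 0;1 0 0 0 0 0 0;1 0 0 0 0 0 0;1 0 0 0 0 0 0;1 0 0 0 0 0 0'
python3 -m inch '1 -0.002 0 0 0 0 0;1 -0.004 0 0 0 0 0;1 -0.006 0 0 0 0 0;1 -0.009 0 0 0 0 0;1 -0.012 0 0 0 0 0;1 -0.015 0 0 0 0 0;1 -0.018 0 0 0 0 0;1 -0.021 0 0 0 0 0;1 -0.024 0 0 0 0 0;1 -0.027 0 0.0005 0 0 0'
python3 -m inch '1 -0.003 0 0.0005 0 0 0;1 -0.006 0 0.001 0 0 0;1 -0.009 0 0.0015 0 0 0;1 -0.012 0 0.002 0 0 0;1 -0.015 0 0.0025 0 0 0;1 -0.018 0 0.003 0 0 0;1 -0.021 0 0.0035 0 0 0;1 -0.024 0 0.004 0 0 0;1 -0.027 0 0.005 0 0 0;1 -0.03 0 0.0055 0 0 0' ) | grep -E "^t|pos|ft"
```

```text
t: 14.35
position: [0.5788, -0.028, 0.1367]
ft_force: [-6.6, 1.0, 21.0]
t: 15.35
position: [0.5795, -0.0282, 0.1625]
ft_force: [1.5, -1.2, 3.1]
t: 16.35
position: [0.5846, -0.0296, 0.1925]
ft_force: [-0.8, 0.2, 3.9]
```

```bash
( python3 -m inch '1 -0.003 0 0.0005 0 0 0;1 -0.006 0 0.001 0 0 0;1 -0.009 0 0.0018 0 0 0;1 -0.012 0 0.0026 0 0 0;1 -0.015 0 0.0034 0 0 0;1 -0.018 0 0.0043 0 0 0;1 -0.021 0 0.0053 0 0 0;1 -0.024 0 0.0063 0 0 0;1 -0.027 0 0.0073 0 0 0;1 -0.03 0 0.0083 0 0 0'
python3 -m inch '1 -0.003 0 0.001 0 0 0;1 -0.006 0 0.002 0 0 0;1 -0.009 0 0.003 0 0 0;1 -0.012 0 0.0042 0 0 0;1 -0.015 0 0.0055 0 0 0;1 -0.018 0 0.007 0 0 0;1 -0.02 0 0.0078 0 0 0;1 -0.022 0 0.0086 0 0 0;1 -0.024 0 0.0095 0 0 0;1 -0.026 0 0.0105 0 0 0'
python3 -m inch '1 -0.002 0 0.001 0 0 0;1 -0.004 0 0.002 0 0 0;1 -0.006 0 0.003 0 0 0;1 -0.008 0 0.003 0 0 0;1 -0.01 0 0.003 0 0 0;1 -0.012 0 0.003 0 0 0' ) | grep -E "^t|pos|ft"
python3 - <<'E'
from h import *
go([.60,-.035,.30],-16)
im,d=cams.grab_frame("side"); cv2.imwrite("pics/side2.png",cv2.resize(im[190:340,210:440,::-1],None,fx=3.4,fy=3.4))
E
```

```text
t: 17.35
position: [0.5926, -0.032, 0.2224]
ft_force: [-1.8, 1.0, 3.4]
t: 18.35
position: [0.6026, -0.0348, 0.2483]
ft_force: [-1.3, 1.3, 3.4]
t: 18.95
position: [0.6054, -0.0356, 0.2601]
ft_force: [-0.2, -0.0, -0.2]
t 18.95 p [ 0.6054 -0.0356  0.2601] F [-0.2 -0.  -0.2] w 0.0006 tool axes rows x,y,z: [[-0.0, 0.0, -1.0], [0.276, 0.961, -0.0], [0.961, -0.276, -0.0]]
shift [-0.0399 -0.0009 -0.0053] rot [-0.0006 -0.0005  0.    ]
```

View pics/side2.png

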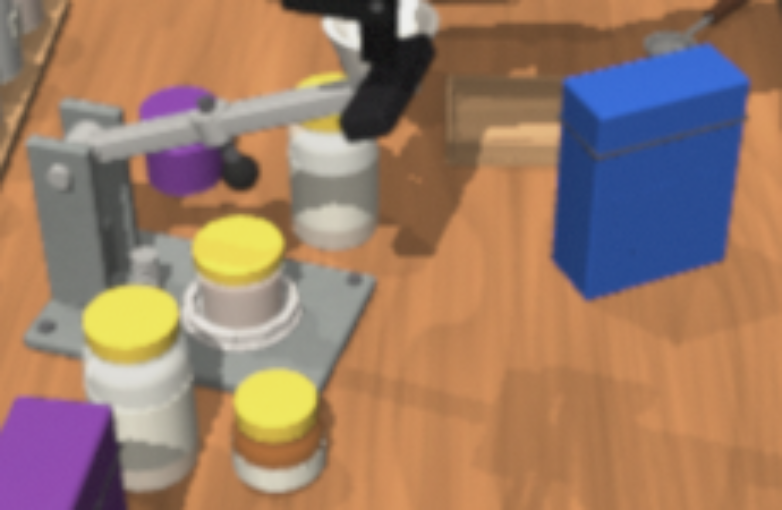

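Picture 5 shows the lever fully up and the cap lower and level at crop (238,250). Next is to fetch the tin.

```bash
python3 -m inch '1 -0.03 0 0 0 0 0;0.8 -0.04 0.025 -0.021 0 0 0;0.4 -0.04 0.063 -0.052 -0.02 0 0;0 -0.04 0.1 -0.082 -0.044 0 0;0 -0.04 0.138 -0.113 -0.044 0 0;0 -0.03 0.176 -0.144 -0.044 0 0;0 -0.02 0.213 -0.175 -0.044 0 0;0 -0.01 0.251 -0.206 -0.044 0 0;0 0 0.289 -0.237 -0.044 0 0;0 0 0.32 -0.263 -0.044 0 0' 40
python3 -c "
from h import *
go([.434,.361,.130],-13.5)"
```

```text
t: 20.0
position: [0.4394, 0.3464, 0.259]
eef_rot: [0.702, 0.083, 0.703, -0.083]
ft_force: [1.2, -0.3, 0.5]
width: 0.0666
t 20.0 p [0.4394 0.3464 0.259 ] F [ 1.2 -0.3  0.5] w 0.0666 tool axes rows x,y,z: [[-0.002, -0.001, -1.0], [0.233, 0.972, -0.001], [0.972, -0.233, -0.001]]
shift [ 0.129   0.0131 -0.0084] rot [ 0.0006 -0.0013  0.0011]
```

```bash
python3 -m inch '0 0 0.013 -0.0085 0 0 0;0 0 0.013 -0.0085 0 0 0;0 0 0.013 -0.0085 0 0 0;0 0 0.013 -0.0085 0 0 0;0 0.02 0.013 -0.0085 0 0 0;0 0.055 0.013 -0.0085 0 0 0;0 0.09 0.013 -0.0085 0 0 0;0 0.115 0.013 -0.0085 0 0 0;0 0.129 0.013 -0.0085 0 0 0;0 0.129 0.013 -0.0085 0 0 0' 45
python3 -m inch '0.3 0 0 0 0 0 0;0.6 0 0 0 0 0 0;0.6 0 0 0 0 0 0;0.6 0 0 0 0 0 0;0.6 0 0 0 0 0 0;0.6 0 0 0 0 0 0' 45
python3 -c "
from h import *
go([.434,.361,.130],-13.5)"
```

```text
t: 21.0
position: [0.4359, 0.3576, 0.1296]
eef_rot: [0.701, 0.083, 0.703, -0.085]
ft_force: [1.2, 0.7, 0.2]
width: 0.0947
t: 21.6
position: [0.4359, 0.3593, 0.1316]
eef_rot: [0.702, 0.083, 0.702, -0.083]
ft_force: [0.3, 0.6, 3.2]
width: 0.0602
t 21.6 p [0.4359 0.3593 0.1316] F [0.3 0.6 3.2] w 0.0602 tool axes rows x,y,z: [[0.001, 0.0, -1.0], [0.234, 0.972, 0.001], [0.972, -0.234, 0.0]]
shift [ 0.0016  0.0012 -0.0022] rot [-0.0002  0.0004 -0.0006]
```

```bash
python3 -m inch '0.6 -0.015 0 0 0 0 0;0.6 -0.035 0 0 0 0 0;0.6 -0.045 -0.02 0.005 0 0 0;0.6 -0.045 -0.055 0.012 0.01 0 0;0.6 -0.045 -0.1 0.022 0.02 0 0;0.6 -0.045 -0.145 0.033 0.03 0 0;0.6 -0.045 -0.19 0.044 0.035 0 0;0.6 -0.045 -0.235 0.055 0.035 0 0;0.6 -0.045 -0.275 0.064 0.035 0 0;0.6 -0.045 -0.305 0.07 0.035 0 0' 45
python3 -m inch '0.6 0 -0.015 0.004 0 0 0;0.6 0.005 -0.024 0.006 0 0 0;0.6 0.015 -0.025 0.007 0 0 0;0.6 0.025 -0.025 0.007 0 0 0;0.6 0.035 -0.025 0.007 0 0 0;0.6 0.038 -0.025 0.007 0 0 0;0.6 0.038 -0.025 0.007 0 0 0;0.6 0.038 -0.025 0.007 0 0 0'
python3 - <<'E'
from h import *
go([.5048,-.0005,.136],-15.5)
for n in("side","top"):
    im,d=cams.grab_frame(n); np.savez(n+"3.npz",im=im,d=d); cv2.imwrite(f"pics/{n}3.png",im[...,::-1])
    im=im.astype(int); c=cloud(n,d); x,y,z=np.moveaxis(c,-1,0)
    m2=(d>0)&(z>.04)&(z<.15)&(x>.38)&(x<.55)&(y>-.05)&(y<.08)&(im.min(-1)>80)&(np.ptp(im,axis=-1)<50)
    P=c[m2]*1000
    if n=="side":
        f=np.polyfit(P[:,0],P[:,1],1); g=abs(P[:,1]-np.polyval(f,P[:,0]))<5; f=np.polyfit(P[g,0],P[g,1],1); print("face deg",np.degrees(np.arctan(f[0])),np.percentile(P[g],[1,99],axis=0).round(1),g.sum())
E
```

```text
t: 22.6
position: [0.432, 0.0442, 0.176]
eef_rot: [0.7, 0.096, 0.701, -0.096]
ft_force: [0.9, -0.3, -3.7]
width: 0.0601
t: 23.4
position: [0.4328, 0.0206, 0.1382]
eef_rot: [0.701, 0.095, 0.701, -0.095]
ft_force: [-0.2, -0.5, -4.1]
width: 0.0599
t 23.4 p [0.4328 0.0206 0.1382] F [-0.2 -0.5 -4.1] w 0.0599 tool axes rows x,y,z: [[0.0, 0.0, -1.0], [0.267, 0.964, 0.0], [0.964, -0.267, 0.0]]
shift [ 0.0022 -0.0011  0.075 ] rot [ 0.0003  0.     -0.0001]
face deg -15.43169900461171 [[405.4  24.7  41.5]
 [528.   60.7 148.4]] 1930
```

View pics/side3.png

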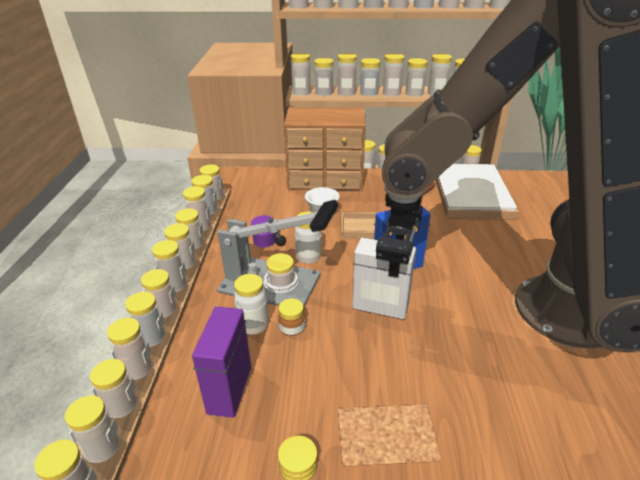

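Picture 6 shows the tin hanging square in the jaws at (384,280), in front of the palm rest. I'll compare its side face line with the original one to correct the sideways offset.

Run:
```python
from h import *
def face(fn,x0,x1,zo):
    t=np.load(fn); im=t["im"].astype(int); d=t["d"]; c=cloud("side",d); x,y,z=np.moveaxis(c,-1,0)
    m=(d>0)&(z>.035+zo)&(z<.14+zo)&(x>x0)&(x<x1)&(y>-.05)&(y<.08)&(im.min(-1)>80)&(np.ptp(im,axis=-1)<50)
    P=c[m]*1000
    for _ in range(4):
        f=np.polyfit(P[:,0],P[:,1],1); P=P[abs(P[:,1]-np.polyval(f,P[:,0]))<4]
    e=np.array([1,f[0]])/np.hypot(1,f[0]); s=P[:,:2]@e; a,b=np.percentile(s,[.5,99.5])
    mid=np.array([0,f[1]]); foot=mid-e*(mid@e); c=foot+e*(a+b)/2; nrm=np.array([-e[1],e[0]])
    print(fn,"deg",np.degrees(np.arctan(f[0])).round(2),"len",(b-a).round(1),"centre",(c-30*nrm).round(1)); 
face("side0.npz",.44,.63,0); face("side3.npz",.38,.56,.008)
```

```text
side0.npz deg -13.12 len 128.4 centre [532.  -10.1]
side3.npz deg -15.39 len 128.0 centre [459.3  14.1]
```

```bash
python3 -m inch '0.6 0.002 -0.002 0.015 0 0 0;0.6 0.002 -0.0035 0.03 0 0 0;0.6 0.002 -0.0035 0.045 0 0 0;0.6 0.002 -0.0035 0.06 0 0 0;0.6 0.002 -0.0035 0.07 0 0 0;0.6 0.002 -0.0035 0.0765 0 0 0;0.6 0.004 -0.0035 0.0765 0 0 0;0.6 0.006 -0.0035 0.0765 0 0 0;0.6 0.008 -0.0035 0.0765 0 0 0;0.6 0.008 -0.0035 0.0765 0 0 0' 45
python3 -m inch '0.6 0.001 0 0 0 0 0;0.6 0.002 0 0 0 0 0;0.6 0.003 0 0 0 0 0;0.6 0.003 0 0 0 0 0'
python3 -c "
from h import *
go([.504,-.003,.127],-15.5)"
```

```text
t: 24.5
position: [0.505, -0.0034, 0.1299]
eef_rot: [0.7, 0.095, 0.701, -0.095]
ft_force: [-0.2, 0.6, -3.4]
width: 0.0597
t: 24.9
position: [0.5054, -0.0035, 0.1277]
eef_rot: [0.701, 0.095, 0.701, -0.095]
ft_force: [-3.0, 0.9, 3.8]
width: 0.0599
t 24.9 p [ 0.5054 -0.0035  0.1277] F [-3.   0.9  3.8] w 0.0599 tool axes rows x,y,z: [[0.0, 0.0, -1.0], [0.267, 0.964, 0.0], [0.964, -0.267, 0.0]]
shift [ 0.0007  0.0001 -0.0015] rot [-0.0002  0.0003 -0.0001]
```

Touched down (+3.8 N). Now to release, rise and retreat to the front so the view is clear.

```bash
python3 -m inch '0.4 0 0 0 0 0 0;0.2 0 0 0 0 0 0;0.1 0 0 0 0 0 0;0.1 0 0 0 0 0 0;0.1 0 0 0 0 0 0;0.1 -0.03 0 0 0 0 0;0.1 -0.07 0 0 0 0 0;0.1 -0.12 0 0 0 0 0;0.1 -0.15 0.02 -0.02 0 0 0;0.1 -0.15 0.06 -0.03 0 0 0'
python3 -m inch '0.1 0 0.04 0 0 0 0;0.1 0 0.09 -0.02 0 0 0;0.1 0 0.14 -0.04 0 0 0;0.1 0 0.19 -0.06 0 0 0;0.1 0 0.24 -0.08 0 0 0;0.1 0 0.28 -0.1 0 0 0;0.1 0 0.31 -0.12 0 0 0;0.1 0 0.31 -0.12 0 0 0;0.1 0 0.31 -0.12 0 0 0'
python3 - <<'E'
from h import *
t={}
for n in("side","top"):
    im,d=cams.grab_frame(n); np.savez(n+"4.npz",im=im,d=d); cv2.imwrite(f"pics/{n}4.png",im[...,::-1])
def face(fn,x0,x1):
    t=np.load(fn); im=t["im"].astype(int); d=t["d"]; c=cloud("side",d); x,y,z=np.moveaxis(c,-1,0)
    m=(d>0)&(z>.035)&(z<.14)&(x>x0)&(x<x1)&(y>-.05)&(y<.08)&(im.min(-1)>80)&(np.ptp(im,axis=-1)<50)
    P=c[m]*1000
    for _ in range(4):
        f=np.polyfit(P[:,0],P[:,1],1); P=P[abs(P[:,1]-np.polyval(f,P[:,0]))<4]
    e=np.array([1,f[0]])/np.hypot(1,f[0]); s=P[:,:2]@e; a,b=np.percentile(s,[.5,99.5])
    mid=np.array([0,f[1]]); foot=mid-e*(mid@e); c=foot+e*(a+b)/2; nrm=np.array([-e[1],e[0]])
    print(fn,"deg",np.degrees(np.arctan(f[0])).round(2),"len",(b-a).round(1),"centre",(c-30*nrm).round(1)); 
face("side0.npz",.44,.63); face("side4.npz",.44,.63)
go([.4,.3,.28],-15.5)
E
```

```text
t: 25.9
position: [0.4932, 0.0618, 0.2814]
eef_rot: [0.703, 0.097, 0.698, -0.096]
ft_force: [0.4, -0.2, 0.4]
width: 0.0858
t: 26.8
position: [0.4594, 0.3937, 0.2768]
eef_rot: [0.701, 0.095, 0.701, -0.095]
ft_force: [0.4, -0.7, -0.9]
width: 0.0857
side0.npz deg -13.12 len 128.4 centre [532.  -10.1]
side4.npz deg -14.46 len 127.6 centre [531.7  -9.8]
t 26.9 p [0.4602 0.3923 0.2772] F [ 0.4 -1.   1.2] w 0.0858 tool axes rows x,y,z: [[-0.0, -0.0, -1.0], [0.268, 0.963, -0.0], [0.963, -0.268, 0.0]]
shift [-0.0028 -0.1051 -0.0332] rot [-0.0008  0.      0.0002]
```

View pics/side4.png

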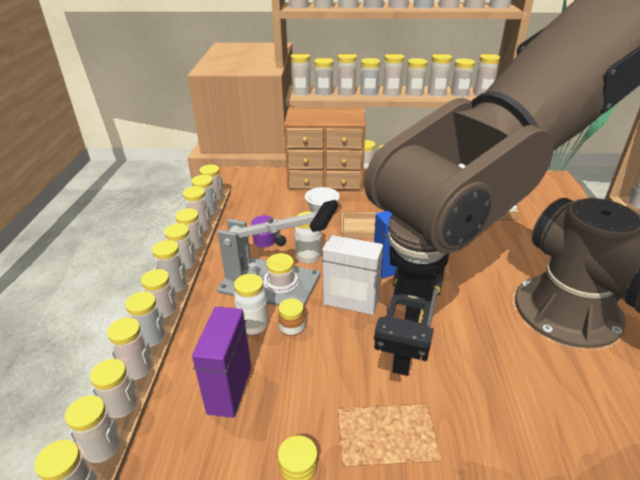

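Picture 7 shows the tin upright at (352,275), the lever up at (325,214) and the mat empty. I'll make one cap check, then hand in.

Run:
```python
from h import *
for k in "04":
  for n in("side","top"):
    t=np.load(n+k+".npz"); im=t["im"].astype(int); c=cloud(n,t["d"]); x,y,z=np.moveaxis(c,-1,0)
    m=(t["d"]>0)&(im[...,0]>150)&(im[...,2]<110)&(z>.06)&(z<.11)&(np.hypot(x-.7135,y+.0664)<.025); print(n,k,m.sum(),"cap z",np.median(z[m]).round(4))
manip.sign_off()
```

```text
side 0 187 cap z 0.087
top 0 120 cap z 0.0885
side 4 189 cap z 0.0815
top 4 115 cap z 0.0825
the job is handed in; nothing more can be done
```

The cap is pressed home, the lever is back up, the tin is back where it stood, and the job is handed in at about 27 s of the 72 s allowed.

- **Tin out of the way:** I drew the white tin about 75 mm to the front before lifting it, then set it upright on the mat.
- **Pressing:** The force levelled off near 10 N while the cap slid. It then climbed about 1 N per mm once the cap bottomed out. I held it at 20 to 21 N for about 1.2 s.
- **Lever:** I eased it up at about 30 mm/s, in contact all the way to the top stop.
- **Cap check:** The cap top dropped from 87–88.5 mm to about 82 mm in both cameras, which matches the 6 mm of travel.
- **Tin check:** Its centre is within 0.5 mm of where it started, measured the same way before and after, and it stands upright.
- **Squareness:** This check did not fully agree. The gripper set the tin down at −15.5°, but the camera reads −14.5°. The press is at about −16°, so the tin is 0.5 to 1.5° off square; it started nearly 3° off.
- **Other things:** The last picture shows nothing else visibly moved; I did not measure the bystanders, and part of the tray and blue tin was behind the arm.

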